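Feed a cheese end through the pedal loader

ROBOT

A 6-joint arm with a two-finger parallel gripper is mounted at the origin on a cart in front of the work surface, level with it; the furniture and walls round the work are solid. World frame = base frame: x ahead of the robot, y to its left, z up, the work surface at z = 0. Lengths are in m, angles in degrees, forces in N, time in s.
With the tool pointing down it reaches from about 0.4 to 0.825 m from the base axis. Payload 7 kg.
Tool frame: the origin (TCP) lies between the finger pads; the fingertips stand 19 mm ahead of it and the grasp point (between the pads) is the TCP; z points along the fingers, y is the line along which they close (so a half turn about z gives the same grasp; the last joint's range is limited). The gripper opens to 88 mm and grips with 3 to 60 N. Pads are 19 mm wide; open, the fingers measure 130 mm over their backs; the gripper's body (78 mm by 193 mm) begins 47 mm behind the grasp point.
Start: joints at [83.142, 20.546, 0.682, 0, -70.136, -16.507], TCP at [0.268, 0.62, 0.222] pointing down, gripper open.
Joint ranges: [-176.03, 176.03], [-82.01, 121.73], [-58.28, 71.71], [-173.87, 95.51], [-174.79, -0.11], [-173.66, 173.66]. Speed limits (degrees/s): [136.94, 136.94, 172.46, 180, 180, 180].

INTERFACE

Orientations are given as [roll, pitch, yaw] about the fixed x, y, z axes, in that order (R = Rz(yaw) Ry(pitch) Rx(roll)).
In Python, from plant import get_obs, snapshot, close_job, spot_in, spot_point gives the robot as it stands.
- The arm moves only by the tool play_rows, never from a script. Its argument "plan" is a list of rows, each a list of 6 numbers: the shift along the tool's x, y, z in cm, then the turn, a rotation vector about the tool's x, y, z in degrees. A call has 1 to 20 rows; each row shifts and turns the commanded pose from where the row before left it, along the tool's axes as they then stand; what a row does not reach is not made up. A row lasts 1/12 s, in which the tool goes at most 41.7 mm and 7.16 degrees, less where a joint would pass 70% of its speed; a pose out of reach is approached as far as the arm can. A call is refused whole if a number of a shift passes 4.17 or a number of a turn 7.16, either way. A call with a gripper value outside its range is refused whole. "grip" is the finger opening in cm, from 0 to 8.76, set as the call begins (left out, the last holds). The fingers move at their own pace and stop on an object; the grip force is fixed at half the most. Time passes only in rows, so rows that do not move let the fingers close. It gives the time, the measured TCP pose, the force, the opening and the grip force at its end, in the units of the state.
- get_obs(): the state, without advancing time (a new reading comes with each control period).
- snapshot(name): name is "scene" or "top" or "wrist"; returns a dict with "frame" (480x640x3 uint8, red, green, blue), "fx", "fy", "cx", "cy" (pixels), "k1" (the pictures are not rectified: a ray, as slopes to the right and down, at radius r is drawn at 1 + k1 r^2 times it, then the intrinsics apply), "position" and "attitude" of the camera in the world. Camera axes: x right, y down, z forward; pixel columns grow to the right and rows downward; lengths in m; the calibration is good to about 2 mm. A picture is of the moment at which its call begins. There is no depth.
- close_job(): hands the job in; it is judged then, once.
Trained networks look in the newest picture that a camera, given by its name, has taken for a name from the list of things; names that differ only in an ending like _2 or _b are one class to them, and where a whole thing is asked for, a point or a joint stands for the part that bears it (a point fixed in the world has none). Each returns a list of dicts, best first, with "score" (0 to 1); they miss things now and then, are a little off and sometimes report something else, mostly with a low value. They report only what shows in the picture. A call takes as long as a camera call. They do not tell look-alikes from the thing itself.
- spot_in(camera, thing): "position" ([x, y, z] in m, in world coordinates, good to about 4 mm: the middle of the surface that is visible of it).
- spot_point(camera, thing): "position" ([x, y, z] in m, in world coordinates, good to about 4 mm: a listed point, or the origin of a listed thing).
The state is a dict: "clock": time; "joint_pos": joint angles; "qvel": joint speeds; "tau": joint torques, N m; "tool_pos": TCP position; "orientation": TCP orientation; "force": force on the tool from outside, world axes, zero at the start; "moment": the same for the moment, N m; "opening": finger opening in m; "gripper_force": force on a finger pad.
Only numpy, scipy, OpenCV 4.12 (cv2) and the standard library are available. Lean on these libraries where they do the work, as an engineer would, in place of code of your own. Each camera call takes 0.05 s, during which the arm holds its last target. There are 200 camera calls.

TASK

Take the cheese end (the longest of the three small loose pieces by the front edge of the table, left of the loader) and lay it on the loader's metal bed, in front of the pusher plate. Let go of it, then press the loader's pedal right down to its stop with the gripper and keep it there a moment, so that the pusher sends the cheese into the white tray, and let the pedal come up again. Leave the other two small cheese pieces where they lie.

Things in the scene. Friction and masses are not known exactly. Their poses are not given: they have to be found in the camera images.
- cheese_end: small end piece of cheese, 24 (x) x 52 (y) x 30 (z) mm, 20 g or so; two parallel flat sides 24 mm apart face its own x and -x: grip across these. Seen from the side it is a triangle: highest (30 mm) near y = -19 mm, falling to a thin edge at y = +26 mm (20 mm high at y = -4 mm: best gripped there). It stands on a flat underside; its origin is the centre of the underside, z up
- rind_piece: bystander: small wedge of cheese, 29 x 37 x 16 mm, low and triangular from above; origin at the centre of its underside
- spare_stub: bystander: small pointed cheese stub, 20 x 34 x 29 mm; origin at the centre of its underside
- loader: pedal-operated loader, fixed to the table. Origin on the table; x is the pushing direction, y left of that, z up. Steel base plate x -85 to 180, y -180 to 70 mm, 8 mm thick. Aluminium bed x 0 to 82, y -60 to 60 mm, top at z = 30 mm, open above and at the sides. White outfeed tray beyond it. Pedal to the right (y = -135 mm), hinged at x = 105, z = 34 mm, its pad toward the robot
- bed (a point): centre of the top face of the bed (82 along x, 120 mm along y); axes as the loader's
- tray (a point): centre of the white tray's floor, 130 mm along the loader's x from its origin, 12 mm above the table; inside 92 (x) by 140 mm (y), walls up to 53 mm above the table; axes as the loader's
- pad (a point): middle of the top of the pedal's rubber pad, 52 mm along the pedal by 62 mm across; moves with the pedal, 115 mm from its hinge. About 79 mm above the table with the pedal up, 40.5 mm with the pedal at its stop; on the way down it also moves about 9 mm toward the loader's -x
- pedal (a joint): pedal angle in rad: 0 = up (sprung), 0.35 = down on its stop. It takes about 4 N at the pad to start it and 8 N to hold it at the stop; it springs up when let go
- pusher (a joint): travel of the upright steel pusher plate along the loader's x in m; linked to the pedal: 0 = pedal up (plate at loader x -8 to -1 mm, 110 mm wide, z 32 to 64 mm, on a rod with a grey guide behind it), 0.091 = pedal at its stop (8 mm past the bed's far edge); goes back with the pedal
Things that resemble listed ones, but are neither listed nor needed, are in the scene too. Leave any blue or pink look-alike of the cheese_end alone.

How it is judged:
By the outcome, as a careful person would: the job done as asked, in the order asked, and still so for the second after the job is handed in, with the robot touching nothing.
It also fails if it takes over 51 s, if anything falls off the work surface, if the arm or the gripper's body presses on something with over 40 N, if the wrist force passes 120 N, or if a joint passes its speed limit or range.

## Working session

There is one attempt and no reset: what is moved stays moved. The work goes in short steps, Python scripts to look and compute and a tool call to move; the robot and the scene stay as the last step left them, time stands still between calls to the robot, and variables do not carry over. Pictures are saved under pics/ and viewed, at most 10 in all, crops included, and the job is handed in when it is done.

Besides the shell and the picture viewer there is one more tool, called in YAML: its name, and indented under it one key for each argument. play_rows: Moves the arm, as the interface text tells. Its arguments: {"type":"object","properties":{"plan":{"type":"array","items":{"type":"array","items":{"type":"number"}}},"grip":{"type":"number"}},"required":["plan"]}

```bash
mkdir -p pics && cat > h.py <<'E'
import numpy as np, cv2
from scipy.spatial.transform import Rotation as R
from plant import *
def save(cam,name):
    s=snapshot(cam); cv2.imwrite(f"pics/{name}.png",s["frame"][:,:,::-1]); return s
def Rc(s):
    a=np.array(s["attitude"],float)
    if a.shape==(3,3): return a
    return R.from_euler('xyz',a,degrees=True).as_matrix() if a.size==3 else R.from_quat(a).as_matrix()
def pix(s,p):
    c=Rc(s).T@(np.array(p)-s["position"]); u=c[:2]/c[2]; u=u*(1+s["k1"]*(u@u))
    return np.array([s["fx"]*u[0]+s["cx"],s["fy"]*u[1]+s["cy"]])
def ray(s,uv,z):
    K=np.array([[s["fx"],0,s["cx"]],[0,s["fy"],s["cy"]],[0,0,1.]])
    u=cv2.undistortPoints(np.array([[uv]],float),K,np.array([s["k1"],0,0,0.]))[0,0]
    d=Rc(s)@np.array([u[0],u[1],1]); p=np.array(s["position"]); return p+d*(z-p[2])/d[2]
E
python3 - <<'E'
from h import *
np.set_printoptions(precision=3,suppress=True)
o=get_obs(); print(o["clock"],o["tool_pos"],o["orientation"],o["opening"])
for c in ["top","scene"]:
    s=save(c,c+"0"); print(c,s["position"],s["attitude"],s["fx"],s["k1"])
    for t in ["cheese_end","rind_piece","spare_stub","loader","bed","tray","pad"]:
        for f in (spot_point,spot_in):
            print(t,f.__name__,[(np.array(d["position"]),round(d["score"],2),pix(s,d["position"]).round()) for d in f(c,t)[:4]])
E
```

```text
0.0 [0.268 0.619 0.221] [179.905  -0.01  -23.371] 0.08750556238219347
top [0.384 0.153 1.022] [-170.9      1.139  -89.074] 437.1395868068346 -0.07401335481937119
cheese_end call [(array([ 0.467,  0.162, -0.001]), 0.47, array([322., 274.])), (array([0.387, 0.203, 0.001]), 0.46, array([303., 308.]))]
cheese_end call [(array([0.469, 0.16 , 0.017]), 0.62, array([323., 273.])), (array([0.563, 0.22 , 0.012]), 0.58, array([298., 232.])), (array([0.387, 0.201, 0.017]), 0.53, array([304., 308.]))]
rind_piece call [(array([ 0.374,  0.333, -0.   ]), 0.61, array([248., 313.]))]
rind_piece call [(array([0.369, 0.329, 0.017]), 0.44, array([248., 315.]))]
spare_stub call [(array([ 0.369,  0.432, -0.002]), 0.41, array([206., 314.]))]
spare_stub call [(array([0.366, 0.427, 0.013]), 0.58, array([206., 316.]))]
loader call [(array([ 0.497, -0.009,  0.004]), 0.82, array([395., 262.]))]
loader call [(array([ 0.545, -0.055,  0.016]), 0.76, array([415., 241.]))]
bed call [(array([ 0.548, -0.006,  0.032]), 0.78, array([396., 238.]))]
bed call [(array([ 0.55 , -0.053,  0.012]), 0.69, array([414., 239.]))]
tr
[... 838 characters left out ...]
.425, 0.001]), 0.6, array([304., 381.]))]
spare_stub call [(array([0.36 , 0.429, 0.011]), 0.6, array([303., 379.]))]
loader call [(array([ 0.501, -0.004, -0.001]), 0.56, array([372., 245.]))]
loader call [(array([ 0.535, -0.007,  0.02 ]), 0.89, array([361., 233.]))]
bed call [(array([ 0.537, -0.006,  0.029]), 0.72, array([360., 229.]))]
bed call [(array([ 0.53 , -0.011,  0.021]), 0.77, array([363., 232.]))]
tray call [(array([ 0.629, -0.003,  0.012]), 0.92, array([328., 225.]))]
tray call [(array([ 0.535, -0.015,  0.023]), 0.59, array([363., 230.]))]
pad call [(array([ 0.512, -0.142,  0.083]), 0.63, array([399., 192.]))]
pad call [(array([ 0.527, -0.129,  0.073]), 0.61, array([390., 196.]))]
```

View pics/top0.png

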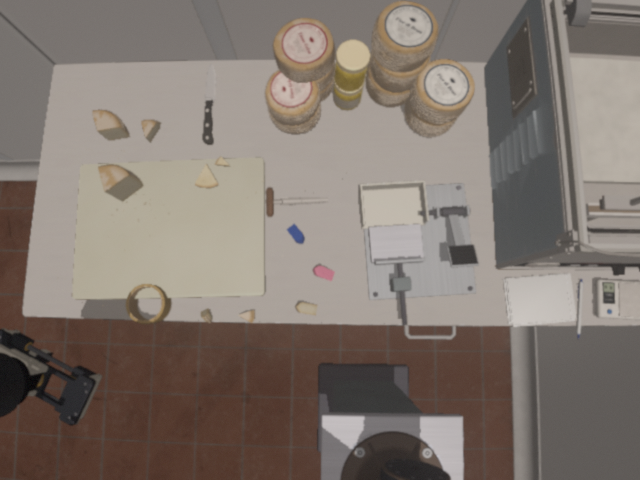

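View pics/scene0.png

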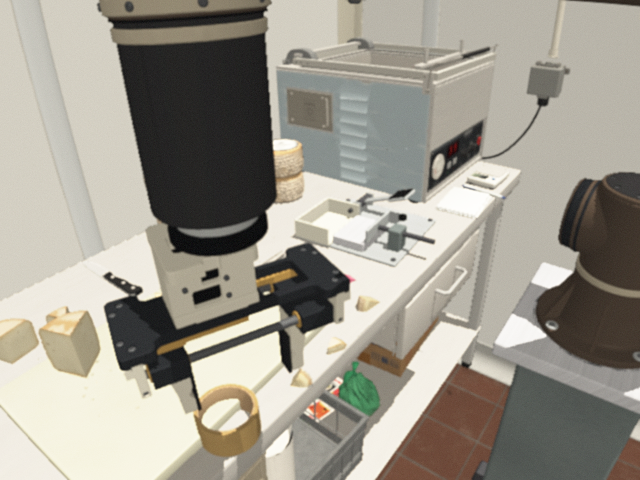

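The top picture shows the cheese end at about (306,308). The blue (296,234) and pink (324,272) look-alikes are farther in, the rind is at (248,315) and the stub at (206,315). The loader bed is at about (396,243) and the pedal pad at (463,254). The scene view agrees. Next I move above the cheese end for a wrist look.

play_rows:
  plan:
    - [2.31,2.82,0,0,0,0]
    - [2.31,2.82,0,0,0,0]
    - [2.31,2.82,0,0,0,0]
    - [2.31,2.82,0,0,0,0]
    - [2.31,2.82,0,0,0,0]
    - [2.31,2.82,0,0,0,0]
    - [2.31,2.82,0,0,0,0]
    - [2.31,2.82,0,0,0,0]
    - [2.31,2.82,0,0,0,0]
    - [2.31,2.82,0,0,0,0]
    - [2.31,2.82,0,0,0,0]
    - [2.31,2.82,0,0,0,0]
    - [0,0,0,0,0,0]
    - [0,0,0,0,0,0]
  grip: 8.7

```text
clock: 2.67
tool_pos: [0.3884, 0.1975, 0.2223]
orientation: [-179.9, -0.0, -23.5]
force: [0.0, 1.0, 0.8]
opening: 0.0873
gripper_force: 0.0
```

```bash
python3 - <<'E'
from h import *
np.set_printoptions(precision=3,suppress=True)
o=get_obs(); print(o["clock"],o["tool_pos"],o["orientation"],o["joint_pos"])
s=save("wrist","w1"); print(s["position"],s["attitude"])
for t in ["cheese_end"]:
    for f in (spot_point,spot_in):
        print(t,[(np.array(d["position"]),round(d["score"],2),pix(s,d["position"]).round()) for d in f("wrist",t)[:4]])
E
```

```text
2.6667 [0.388 0.197 0.222] [-179.934   -0.018  -23.546] [ 53.074  -2.863 -27.683   0.002 -65.113  13.379]
[0.454 0.169 0.386] [ 164.329    0.041 -113.494]
cheese_end [(array([ 0.471,  0.16 , -0.001]), 0.82, array([320., 111.])), (array([ 0.389,  0.203, -0.002]), 0.6, array([312., 204.])), (array([0.56 , 0.225, 0.   ]), 0.56, array([218.,  50.]))]
cheese_end [(array([0.469, 0.155, 0.017]), 0.84, array([326., 109.])), (array([0.558, 0.225, 0.018]), 0.79, array([214.,  48.])), (array([0.389, 0.199, 0.011]), 0.63, array([317., 205.]))]
```

View pics/w1.png

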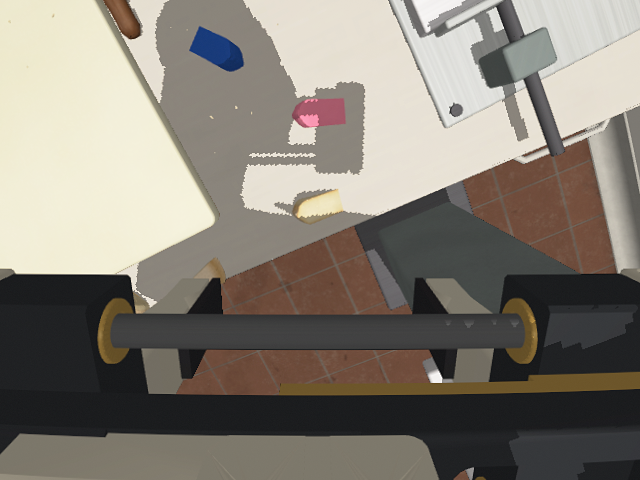

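The wrist view shows the cheese end at about (318,205), with a squared end at right and a rounded end at left. I'll enlarge it and segment it to get its axis.

```bash
python3 - <<'E'
from h import *
np.set_printoptions(precision=4,suppress=True)
s=snapshot("wrist"); f=s["frame"]
hsv=cv2.cvtColor(f,cv2.COLOR_RGB2HSV)
m=((hsv[...,1]>60)&(hsv[...,0]>15)&(hsv[...,0]<32)).astype(np.uint8)*255
b=np.zeros_like(m); b[170:240,265:370]=m[170:240,265:370]
n,l,st,_=cv2.connectedComponentsWithStats(b); k=1+st[1:,4].argmax(); mm=(l==k).astype(np.uint8)
c=max(cv2.findContours(mm,0,2)[0],key=cv2.contourArea)
r=cv2.minAreaRect(c); print(st[k],r)
bx=cv2.boxPoints(r); w=np.array([ray(s,p,0.01) for p in bx]); print(bx,w)
for i in (0,1):
    e=w[i+1]-w[i]; print(np.linalg.norm(e),np.degrees(np.arctan2(e[1],e[0])))
print(w.mean(0))
crop=cv2.resize(f[165:245,255:375],None,fx=6,fy=6,interpolation=cv2.INTER_CUBIC)
mc=cv2.resize(mm[165:245,255:375],None,fx=6,fy=6,interpolation=cv2.INTER_NEAREST)
cv2.drawContours(crop,cv2.findContours(mc,0,2)[0],-1,(255,0,0),1)
cv2.imwrite("pics/w1c.png",crop[:,:,::-1])
E
```

```text
[294 188  51  35 603] ((318.59429931640625, 206.83018493652344), (26.64794921875, 49.587162017822266), 74.05460357666016)
[[291.0943 200.8302]
 [338.7736 187.2075]
 [346.0943 212.8302]
 [298.415  226.4528]] [[0.4022 0.2225 0.01  ]
 [0.3959 0.1735 0.01  ]
 [0.369  0.1766 0.01  ]
 [0.3751 0.2265 0.01  ]]
0.04942821418765408 -97.24301158020047
0.02706343406726384 173.39692472582112
[0.3856 0.1998 0.01  ]
```

View pics/w1c.png

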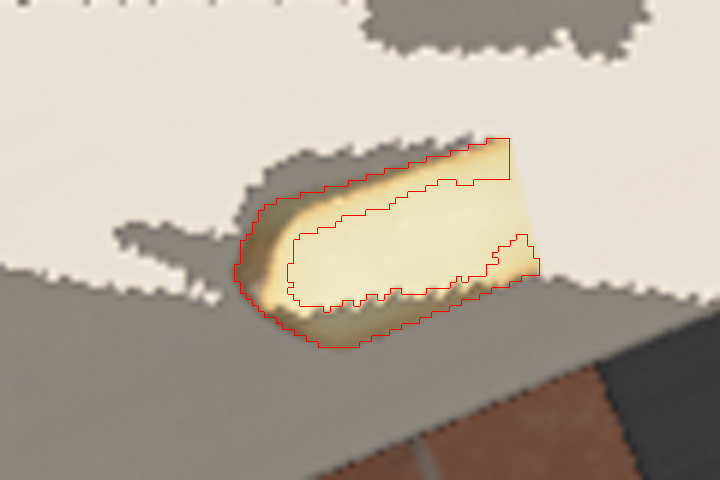

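The crop shows the tall rounded rind end at left and the thin edge at right, from crop (510,140) to (540,272). The near bottom edge runs from (345,345) to (540,272). I'll back-project those at z = 0.

```bash
python3 - <<'E'
from h import *
np.set_printoptions(precision=4,suppress=True)
s=snapshot("wrist")
A,B,C=[ray(s,(np.array(p)-2.5)/6+[255,165],0)[:2] for p in [(510,140),(540,273),(345,346)]]
print(A,B,C)
e=B-A; print("edge",np.linalg.norm(e),np.degrees(np.arctan2(e[1],e[0]))+90)
d=B-C; ang=np.arctan2(d[1],d[0]); print("side",np.linalg.norm(d),np.degrees(ang))
for a in (ang,):
    u=np.array([np.cos(a),np.sin(a)]); o=(A+B)/2-0.026*u; print("origin",o,"grip",o-0.004*u)
# loader pose fit from the network points (already measured)
L=np.array([[0,0],[.041,0],[.130,0],[-.001,-.135]])
W=np.array([[.499,-.0065],[.5425,-.006],[.627,0],[.510,-.1435]])
Lc,Wc=L-L.mean(0),W-W.mean(0)
th=np.arctan2((Lc[:,0]*Wc[:,1]-Lc[:,1]*Wc[:,0]).sum(),(Lc*Wc).sum()); Rm=np.array([[np.cos(th),-np.sin(th)],[np.sin(th),np.cos(th)]])
t=W.mean(0)-Rm@L.mean(0); print("loader",t,np.degrees(th),(W-(L@Rm.T+t))*1000)
for p in [(.046,0),(-.001,-.135),(-.010,-.135)]: print(p,Rm@p+t)
E
```

```text
[0.3933 0.1732] [0.37   0.1772] [0.3714 0.2132]
edge 0.023640337647016646 260.25094024964335
side 0.03603342327765001 -92.24289606544166
origin [0.3826 0.2012] grip [0.3828 0.2052]
loader [ 0.4997 -0.0085] 4.279590700964419 [[-0.725   2.0156]
 [ 1.8894 -0.544 ]
 [-2.3625 -1.1855]
 [ 1.1981 -0.2862]]
(0.046, 0) [ 0.5456 -0.0051]
(-0.001, -0.135) [ 0.5088 -0.1432]
(-0.01, -0.135) [ 0.4998 -0.1439]
```

play_rows:
  plan:
    - [0,0,0.9,0,0,-6.72]
    - [0,0,0.9,0,0,-6.72]
    - [0,0,0.9,0,0,-6.72]
    - [0,0,0.9,0,0,-6.72]
    - [0,0,0.9,0,0,-6.72]
    - [0,0,0.9,0,0,-6.72]
    - [0,0,0.9,0,0,-6.72]
    - [0,0,0.9,0,0,-6.72]
    - [0,0,0.9,0,0,-6.72]
    - [0,0,0.9,0,0,-6.72]
    - [0,0,0.9,0,0,-6.72]
    - [0,0,0.9,0,0,-6.72]
    - [0,0,0.9,0,0,-6.72]
    - [0,0,0.9,0,0,-6.72]
    - [0,0,0.9,0,0,-6.72]
    - [0,0,0.9,0,0,-6.72]
    - [0.8,-0.3,0,0,0,0]
    - [0,0,0,0,0,0]
    - [0,0,0,0,0,0]
  grip: 5.5

```text
clock: 4.5
tool_pos: [0.3859, 0.2085, 0.0782]
orientation: [180.0, -0.0, 84.0]
force: [0.3, 0.2, 1.3]
opening: 0.0549
gripper_force: 0.0
```

```bash
python3 - <<'E'
from h import *
np.set_printoptions(precision=4,suppress=True)
o=get_obs(); print(o["clock"],o["tool_pos"],o["orientation"],o["joint_pos"],o["opening"])
s=save("wrist","w2"); T=snapshot("top")
for p in [(.386,.206,.02),(.3844,.2011,0)]: print(pix(s,p))
for uv in [(487,65),(497,262)]: print(ray(T,uv,0))
E
```

```text
4.5 [0.3859 0.2085 0.0782] [179.9805  -0.0106  84.0236] [ 54.3307   7.0403 -39.2198   0.0169 -43.721  119.6807] 0.05490947828821656
[319.4153 259.0964]
[317.6289 256.5114]
[ 1.0093 -0.256   0.    ]
[ 0.5004 -0.2512  0.    ]
```

View pics/w2.png

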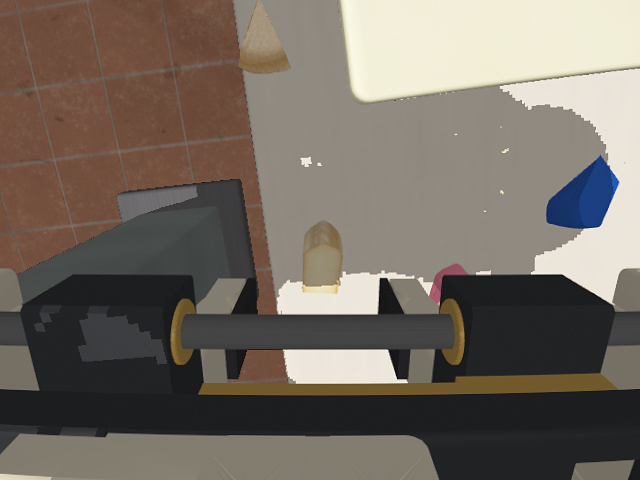

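The cheese end lies squarely between the fingers, spanning columns 303–342 and rows 221–292, with its thin edge toward the gripper. I can descend and grip.

play_rows:
  plan:
    - [0,0.1,1.4,0,0,0]
    - [0,0.1,1.4,0,0,0]
    - [0,0,1.4,0,0,0]
    - [0,0,1.0,0,0,0]
    - [0,0,0.4,0,0,0]
    - [0,0,0,0,0,0]
    - [0,0,0,0,0,0]

```text
clock: 5.18
tool_pos: [0.388, 0.2073, 0.0223]
orientation: [180.0, -0.0, 84.1]
force: [0.3, 0.4, 1.1]
opening: 0.0551
gripper_force: 0.0
```

play_rows:
  plan:
    - [0,0,0,0,0,0]
    - [0,0,0,0,0,0]
    - [0,0,0,0,0,0]
    - [0,0,0,0,0,0]
    - [0,0,0,0,0,0]
    - [0,0,0,0,0,0]
    - [0,0,0,0,0,0]
    - [0,0,0,0,0,0]
  grip: 1.6

```text
clock: 5.85
tool_pos: [0.3878, 0.2071, 0.0219]
orientation: [180.0, -0.0, 84.2]
force: [-0.3, -0.9, 0.4]
opening: 0.0165
gripper_force: 0.1
```

The fingers closed to 16.5 mm with no force, so the cheese was not gripped. I'll look again.

```bash
python3 - <<'E'
from h import *
s=save("wrist","w3"); snapshot("scene"); snapshot("top")
print(get_obs()["opening"],get_obs()["gripper_force"])
for c in ("wrist","scene","top"):
  print(c,[(np.round(d["position"],3),round(d["score"],2)) for d in spot_point(c,"cheese_end")[:4]])
E
```

```text
0.01600274879073197 0.07755583339530858
wrist [(array([ 0.392,  0.202, -0.001]), 0.78)]
scene [(array([0.384, 0.202, 0.001]), 0.78), (array([ 0.561,  0.227, -0.004]), 0.61), (array([0.474, 0.159, 0.001]), 0.58)]
top [(array([ 0.561,  0.224, -0.   ]), 0.45), (array([ 0.469,  0.163, -0.001]), 0.43)]
```

View pics/w3.png

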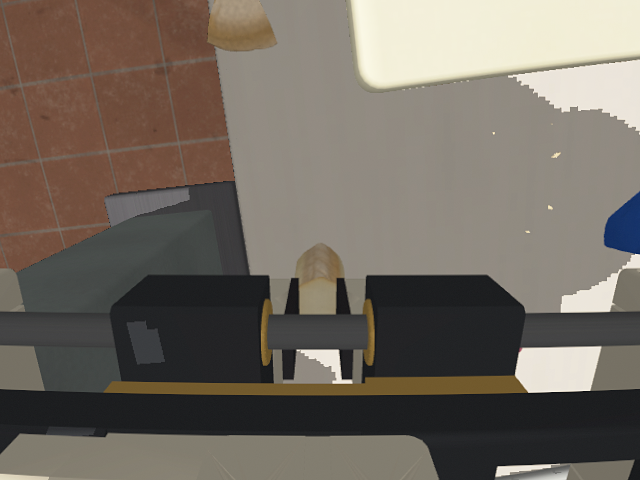

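```bash
python3 - <<'E'
from h import *
s=snapshot("wrist"); o=get_obs()
print(s["fx"],o["tool_pos"],o["opening"])
a=np.radians(84.1); ux=np.array([np.cos(a),np.sin(a),0]); uy=np.array([ux[1],-ux[0],0])
og=np.array([o["tool_pos"][0],o["tool_pos"][1],0])
for n,lx,ly,z in [("thinL",-.030,-.012,0),("tallbaseL",.022,-.012,0),("tallbase",.022,0,0),("ridgeL",.015,-.012,.03),("ridgeR",.015,.012,.03),("padtipL",.0095,-.008,.003),("padtipR",.0095,.008,.003),("padL",.0095,-.008,.022),("padR",.0095,.008,.022)]:
    print(n,pix(s,og+lx*ux+ly*uy+[0,0,z]).round())
f=s["frame"][225:395,240:400]; cv2.imwrite("pics/w3c.png",cv2.resize(f,None,fx=3.5,fy=3.5,interpolation=cv2.INTER_CUBIC)[:,:,::-1])
E
```

```text
379.641094629363 [0.38779325 0.20708718 0.02184879] 0.015861788403171293
thinL [297. 329.]
tallbaseL [295. 237.]
tallbase [319. 237.]
ridgeL [292. 271.]
ridgeR [347. 271.]
padtipL [303. 262.]
padtipR [335. 262.]
padL [302. 276.]
padR [337. 276.]
```

View pics/w3c.png

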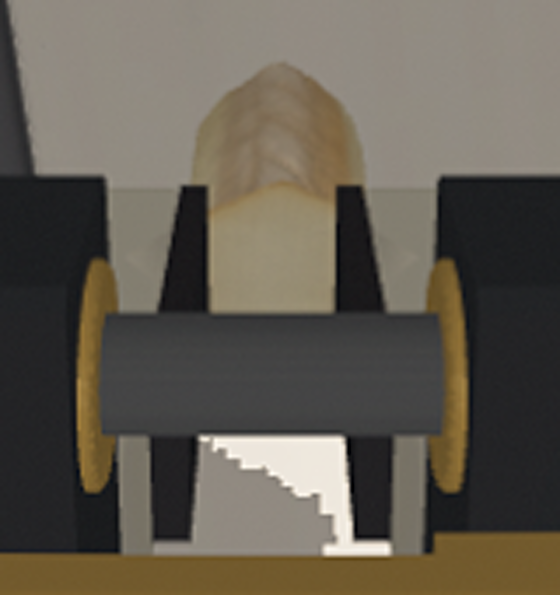

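The pads appear overlapped with the cheese, with the gap at columns 299–336 and the cheese at 295–343, yet there is no force. I'll close further, since the fingers stop on contact.

play_rows:
  plan:
    - [0,0,0,0,0,0]
    - [0,0,0,0,0,0]
    - [0,0,0,0,0,0]
    - [0,0,0,0,0,0]
    - [0,0,0,0,0,0]
  grip: 0.8

```text
clock: 6.62
tool_pos: [0.3879, 0.2072, 0.022]
orientation: [180.0, -0.0, 84.2]
force: [0.6, 0.6, 2.9]
opening: 0.0084
gripper_force: 1.5
```

```bash
python3 - <<'E'
from h import *
s=snapshot("wrist"); t=snapshot("scene"); o=get_obs()
print(o["opening"],o["gripper_force"],o["force"])
f=cv2.resize(s["frame"][215:395,220:420],None,fx=2,fy=2); 
p=pix(t,[.388,.207,.02]).astype(int); print(p)
g=cv2.resize(t["frame"][p[1]-45:p[1]+45,p[0]-50:p[0]+50],(400,360),interpolation=cv2.INTER_CUBIC)
cv2.imwrite("pics/w4.png",np.hstack([f,g])[:,:,::-1])
E
```

```text
0.008134688597426679 1.625288625327812 [ 0.47915155 -0.32975968  2.1203736 ]
[364 298]
```

View pics/w4.png

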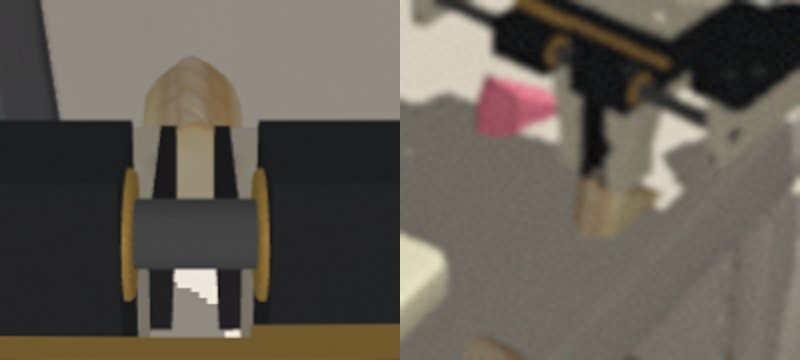

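Both views suggest the fingertips sit on top of the cheese: the vertical force is 2–3 N, and the tip row of 278 fits tips at about TCP height. I'll open and go lower in small steps while watching the force.

play_rows:
  plan:
    - [0,0,-0.3,0,0,0]
    - [0,0,0,0,0,0]
    - [0,0,0,0,0,0]
    - [0,0,0,0,0,0]
    - [0,0,0,0,0,0]
    - [0,0,0.3,0,0,0]
    - [0,0,0.2,0,0,0]
    - [0,0,0.2,0,0,0]
    - [0,0,0.1,0,0,0]
    - [0,0,0,0,0,0]
  grip: 5.0

```text
clock: 7.55
tool_pos: [0.3876, 0.2069, 0.0165]
orientation: [-180.0, 0.0, 84.2]
force: [0.1, -0.5, 0.5]
opening: 0.0496
gripper_force: 0.0
```

```bash
python3 - <<'E'
from h import *
s=snapshot("wrist"); t=snapshot("scene"); o=get_obs()
print(o["tool_pos"],o["opening"],o["gripper_force"],o["force"])
f=cv2.resize(s["frame"][215:395,220:420],None,fx=2,fy=2); 
p=pix(t,[.388,.207,.02]).astype(int)
g=cv2.resize(t["frame"][p[1]-45:p[1]+45,p[0]-50:p[0]+50],(400,360),interpolation=cv2.INTER_CUBIC)
cv2.imwrite("pics/w5.png",np.hstack([f,g])[:,:,::-1])
E
```

```text
[0.3877576  0.20703728 0.01675281] 0.05003410362599356 0.0 [-0.20702697 -0.00751271  0.78597967]
```

View pics/w5.png

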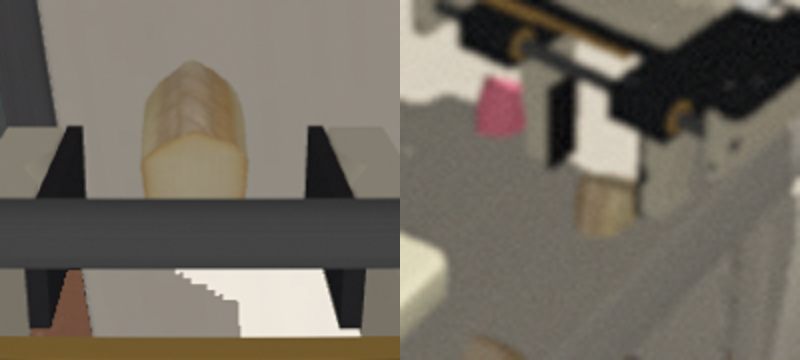

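The cheese stands clear between the fingers in w5, and the fingertips are still well above the table. I'll estimate the tip height from the scene view, using the far pad's bottom corner at about (352,295).

```bash
python3 - <<'E'
from h import *
t=snapshot("scene"); s=snapshot("wrist"); o=get_obs(); P=np.array(o["tool_pos"])
a=np.radians(84.2); ux=np.array([np.cos(a),np.sin(a),0]); uy=np.array([ux[1],-ux[0],0])
for dz in (.005,0,-.005,-.01,-.015,-.019):
    q=[P+lx*ux+ly*uy+[0,0,dz] for lx,ly in ((.0095,.025),(-.0095,.025),(.0095,-.025))]
    print(dz,[pix(t,x).round(1) for x in q],[pix(s,x).round(1) for x in q])
E
```

```text
0.005 [array([351.5, 295. ]), array([357.7, 290.6]), array([372.1, 305.6])] [array([375.2, 279.6]), array([373.4, 318. ]), array([263.5, 279.6])]
0 [array([351.4, 297.1]), array([357.6, 292.7]), array([372. , 307.7])] [array([373.6, 275.6]), array([371.9, 313. ]), array([265. , 275.5])]
-0.005 [array([351.4, 299.2]), array([357.6, 294.7]), array([371.9, 309.8])] [array([372.1, 271.7]), array([370.5, 308.2]), array([266.4, 271.6])]
-0.01 [array([351.4, 301.2]), array([357.5, 296.8]), array([371.8, 311.9])] [array([370.7, 268. ]), array([369.2, 303.7]), array([267.7, 268. ])]
-0.015 [array([351.3, 303.3]), array([357.5, 298.8]), array([371.7, 314. ])] [array([369.4, 264.5]), array([367.9, 299.5]), array([269. , 264.5])]
-0.019 [array([351.3, 304.9]), array([357.5, 300.4]), array([371.6, 315.6])] [array([368.3, 261.8]), array([366.9, 296.2]), array([269.9, 261.8])]
```

Both cameras agree that the fingertips are at the reported tool height, not 19 mm ahead of it. I'll descend about 12 mm more and grip.

play_rows:
  plan:
    - [0,0,0.4,0,0,0]
    - [0,0,0.4,0,0,0]
    - [0,0,0.2,0,0,0]
    - [0,0,0.1,0,0,0]
    - [0,0,0,0,0,0]
    - [0,0,0,0,0,0]

```text
clock: 8.25
tool_pos: [0.3878, 0.207, 0.0057]
orientation: [-180.0, 0.0, 84.2]
force: [0.2, -0.4, -0.9]
opening: 0.0497
gripper_force: 0.0
```

play_rows:
  plan:
    - [0,0,0,0,0,0]
    - [0,0,0,0,0,0]
    - [0,0,0,0,0,0]
    - [0,0,0,0,0,0]
    - [0,0,0,0,0,0]
    - [0,0,0,0,0,0]
    - [0,0,0,0,0,0]
  grip: 1.6

```text
clock: 8.83
tool_pos: [0.3878, 0.2072, 0.0059]
orientation: [180.0, -0.0, 84.2]
force: [-1.1, 0.4, 0.9]
opening: 0.0233
gripper_force: 30.0
```

play_rows:
  plan:
    - [0,0,-1.5,0,0,0]
    - [0,0,-2.6,0,0,0]
    - [0,0,-2.6,0,0,0]
    - [0,0,-2.6,0,0,0]
    - [-2.41,2.22,0,0,0,0]
    - [-2.41,2.22,0,0,0,0]
    - [-2.41,2.22,0,0,0,0]
    - [-2.41,2.22,0,0,0,0]
    - [-2.41,2.22,0,0,0,0]
    - [-2.41,2.22,0,0,0,0]
    - [-2.41,2.22,0,0,0,0]
    - [-2.41,2.22,0,0,0,0]
    - [0,0,0,0,0,0]
    - [0,0,0,0,0,0]

```text
clock: 10.0
tool_pos: [0.5451, -0.0043, 0.0982]
orientation: [-179.9, 0.0, 84.0]
force: [-0.1, 0.4, -0.2]
opening: 0.0235
gripper_force: 30.0
```

```bash
python3 - <<'E'
from h import *
np.set_printoptions(precision=4,suppress=True)
o=get_obs(); print(o["tool_pos"],o["orientation"],o["joint_pos"],o["opening"],o["gripper_force"])
t=save("top","t6"); f=t["frame"]; s=save("wrist","w6"); 
for c in ("wrist","top"):
  for n in ("bed","tray","pad","loader"): print(c,n,[(np.round(d["position"],3),round(d["score"],2)) for d in spot_point(c,n)[:1]])
cv2.imwrite("pics/c6.png",np.hstack([cv2.resize(s["frame"],(400,300)),cv2.resize(f[170:310,340:500],(400,300))])[:,:,::-1])
E
```

```text
[ 0.5451 -0.0043  0.0982] [-179.9398    0.0235   83.9646] [ 20.1421  15.0524 -25.0809  -0.0071 -49.931  153.8271] 0.023488863120650568 29.985090521222446
wrist bed [(array([ 0.539, -0.008,  0.032]), 0.92)]
wrist tray [(array([0.629, 0.002, 0.013]), 0.61)]
wrist pad []
wrist loader [(array([ 0.497, -0.012, -0.008]), 0.57)]
top bed [(array([ 0.547, -0.008,  0.031]), 0.88)]
top tray []
top pad [(array([ 0.509, -0.144,  0.077]), 0.84)]
top loader [(array([ 0.499, -0.008,  0.003]), 0.96)]
```

View pics/c6.png

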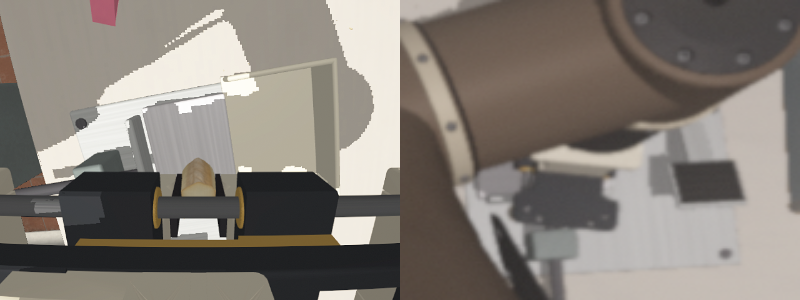

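The cheese is held over the bed, with the pusher plate left of it and the tray right of it in the wrist view. I'll lower it and release.

play_rows:
  plan:
    - [0,0,1.5,0,0,0]
    - [0,0,1.8,0,0,0]
    - [0,0,1.5,0,0,0]
    - [0,0,0.8,0,0,0]
    - [0,0,0.4,0,0,0]
    - [0,0,0.15,0,0,0]
    - [0,0,0,0,0,0]
    - [0,0,0,0,0,0]
    - [0,0,0,0,0,0]

```text
clock: 11.25
tool_pos: [0.5454, -0.0026, 0.0381]
orientation: [179.9, -0.0, 84.2]
force: [-0.5, 0.7, -0.6]
opening: 0.0231
gripper_force: 30.0
```

play_rows:
  plan:
    - [0,0,0,0,0,0]
    - [0,0,0,0,0,0]
    - [0,0,0,0,0,0]
    - [0,0,0,0,0,0]
    - [0,0,0,0,0,0]
    - [0,0,-0.5,0,0,0]
    - [0,0,-2,0,0,0]
    - [0,0,-3,0,0,0]
    - [0,0,-3,0,0,0]
    - [0,0,-3,0,0,0]
    - [0,0,0,0,0,0]
  grip: 3.6

```text
clock: 12.17
tool_pos: [0.5483, -0.0023, 0.159]
orientation: [179.5, -0.1, 84.2]
force: [1.0, 0.4, 0.4]
opening: 0.0363
gripper_force: 0.0
```

```bash
python3 - <<'E'
from h import *
np.set_printoptions(precision=4,suppress=True)
o=get_obs(); print(o["tool_pos"],o["orientation"],o["opening"])
s=save("wrist","w7"); t=snapshot("scene")
for c in ("wrist","scene"): print(c,[(np.round(d["position"],3),round(d["score"],2)) for d in spot_point(c,"cheese_end")[:3]])
cv2.imwrite("pics/c7.png",np.hstack([cv2.resize(s["frame"],(400,300)),cv2.resize(t["frame"][170:290,290:450],(400,300))])[:,:,::-1])
E
```

```text
[ 0.5483 -0.0023  0.159 ] [179.461   -0.1426  84.2248] 0.036306084716775266
wrist [(array([ 0.545, -0.008,  0.032]), 0.85), (array([ 0.472,  0.161, -0.001]), 0.62)]
scene [(array([0.56 , 0.232, 0.002]), 0.72), (array([ 0.545, -0.009,  0.034]), 0.7), (array([ 0.474,  0.159, -0.   ]), 0.63)]
```

The cheese is released on the bed at (0.545, -0.008, 0.032), seen by both cameras. Now I close the gripper and move over the pad.

play_rows:
  plan:
    - [0,0,0,0,0,7]
    - [0,0,0,0,0,7]
    - [-2.4,0.18,0,0,0,0]
    - [-2.4,0.18,0,0,0,0]
    - [-2.4,0.18,0,0,0,0]
    - [-2.4,0.18,0,0,0,0]
    - [-2.4,0.18,0,0,0,0]
    - [-2.4,0.18,0,0,0,0]
    - [0,0,1.5,0,0,0]
    - [0,0,1.5,0,0,0]
    - [0,0,1.5,0,0,0]
    - [0,0,0,0,0,0]
    - [0,0,0,0,0,0]
  grip: 0

```text
clock: 13.45
tool_pos: [0.5049, -0.1421, 0.106]
orientation: [-179.8, 0.1, 70.2]
force: [-0.1, 1.1, 1.2]
opening: 0.0005
gripper_force: 0.0
```

play_rows:
  plan:
    - [0,0,0.9,0,0,0]
    - [0,0,0.9,0,0,0]
    - [0,0,0.6,0,0,0]
    - [-0.02,-0.05,0.25,0,0,0]
    - [-0.02,-0.05,0.25,0,0,0]
    - [-0.02,-0.05,0.25,0,0,0]
    - [-0.02,-0.05,0.25,0,0,0]
    - [-0.02,-0.05,0.25,0,0,0]
    - [-0.02,-0.05,0.25,0,0,0]
    - [-0.02,-0.05,0.25,0,0,0]
    - [-0.02,-0.05,0.25,0,0,0]
    - [-0.02,-0.05,0.25,0,0,0]
    - [-0.02,-0.05,0.25,0,0,0]
    - [-0.02,-0.05,0.25,0,0,0]
    - [-0.02,-0.05,0.25,0,0,0]
    - [-0.02,-0.05,0.25,0,0,0]
    - [-0.02,-0.05,0.25,0,0,0]
    - [0,0,0,0,0,0]

```text
clock: 14.95
tool_pos: [0.4981, -0.1424, 0.0484]
orientation: [-180.0, 0.0, 70.2]
force: [-2.0, -1.0, 7.0]
opening: 0.0007
gripper_force: 3.1
```

play_rows:
  plan:
    - [0,0,0.2,0,0,0]
    - [0,0,0.2,0,0,0]
    - [0,0,0.2,0,0,0]
    - [0,0,0.2,0,0,0]
    - [0,0,0,0,0,0]
    - [0,0,0,0,0,0]

```text
clock: 15.45
tool_pos: [0.4972, -0.1425, 0.0404]
orientation: [-179.9, 0.1, 70.1]
force: [-4.8, -0.5, 8.3]
opening: 0.0002
gripper_force: 3.7
```

play_rows:
  plan:
    - [0,0,0.15,0,0,0]
    - [0,0,0.15,0,0,0]
    - [0,0,0,0,0,0]
    - [0,0,0,0,0,0]

```text
clock: 15.78
tool_pos: [0.497, -0.1425, 0.0374]
orientation: [-179.9, 0.1, 70.1]
force: [-6.1, -0.5, 7.3]
opening: -0.0002
gripper_force: 4.0
```

The force is still at the spring level, so the stop is not reached yet. I'll press on until it rises.

play_rows:
  plan:
    - [0,0,0.15,0,0,0]
    - [0,0,0.15,0,0,0]
    - [0,0,0,0,0,0]
    - [0,0,0,0,0,0]

```text
clock: 16.12
tool_pos: [0.497, -0.1426, 0.0357]
orientation: [-179.9, 0.1, 70.2]
force: [-10.6, 2.6, 22.0]
opening: 0.0004
gripper_force: 11.2
```

Now the force is 22 N and the tool stalls, so the pedal is at its stop. I hold it for a moment and check the scene.

play_rows:
  plan:
    - [0,0,0,0,0,0]
    - [0,0,0,0,0,0]
    - [0,0,0,0,0,0]
    - [0,0,0,0,0,0]
    - [0,0,0,0,0,0]
    - [0,0,0,0,0,0]
    - [0,0,0,0,0,0]
    - [0,0,0,0,0,0]
    - [0,0,0,0,0,0]
    - [0,0,0,0,0,0]
    - [0,0,0,0,0,0]
    - [0,0,0,0,0,0]

```text
clock: 17.12
tool_pos: [0.497, -0.1426, 0.0357]
orientation: [-179.9, 0.1, 70.2]
force: [-9.9, 1.4, 21.6]
opening: 0.0009
gripper_force: 11.1
```

```bash
python3 - <<'E'
from h import *
s=snapshot("wrist"); t=snapshot("scene"); print(get_obs()["force"])
for c in ("wrist","scene"):
  for n in ("cheese_end","pad"): print(c,n,[(np.round(d["position"],3),round(d["score"],2)) for d in spot_point(c,n)[:3]])
cv2.imwrite("pics/c8.png",np.hstack([cv2.resize(s["frame"],(400,300)),cv2.resize(t["frame"][170:290,290:450],(400,300))])[:,:,::-1])
E
```

```text
[-11.33288898   0.98537994  22.21518087]
wrist cheese_end []
wrist pad [(array([ 0.498, -0.144,  0.038]), 0.63)]
scene cheese_end [(array([0.56 , 0.227, 0.   ]), 0.7), (array([0.473, 0.158, 0.002]), 0.58), (array([ 0.591, -0.003,  0.024]), 0.53)]
scene pad [(array([ 0.5  , -0.143,  0.045]), 0.57)]
```

View pics/c8.png

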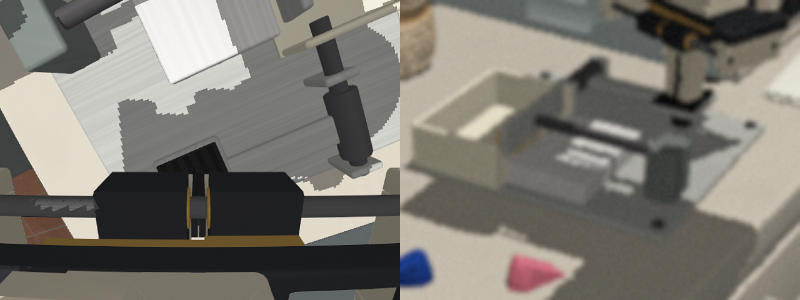

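That was my eleventh viewed picture, one over the limit of 10, so I'll rely on the networks from here. It shows the pusher rod fully extended and the bed empty. Now I let the pedal come up gently and retreat.

play_rows:
  plan:
    - [0,0,-0.3,0,0,0]
    - [0,0,-0.4,0,0,0]
    - [0,0,-0.4,0,0,0]
    - [0,0,-0.4,0,0,0]
    - [0,0,-0.4,0,0,0]
    - [0,0,-0.4,0,0,0]
    - [0,0,-0.4,0,0,0]
    - [0,0,-0.4,0,0,0]
    - [0,0,-0.4,0,0,0]
    - [0,0,-0.4,0,0,0]
    - [0,0,-0.5,0,0,0]
    - [0,0,-0.8,0,0,0]
    - [0,0,-2,0,0,0]
    - [0,0,-3,0,0,0]
    - [0,0,-3,0,0,0]
    - [0,0,-3,0,0,0]
    - [0,0,0,0,0,0]
    - [0,0,0,0,0,0]

```text
clock: 18.92
tool_pos: [0.4984, -0.1421, 0.1979]
orientation: [179.9, -0.1, 70.1]
force: [-0.1, -0.4, -0.7]
opening: 0.0002
gripper_force: 0.0
```

play_rows:
  plan:
    - [2.5,-1,0,0,0,0]
    - [2.5,-1,0,0,0,0]
    - [2.5,-1,0,0,0,0]
    - [2.5,-1,0,0,0,0]
    - [2.5,-1,0,0,0,0]
    - [0,0,0,0,0,0]
    - [0,0,0,0,0,0]

```text
clock: 19.5
tool_pos: [0.4926, -0.0068, 0.1951]
orientation: [-179.8, 0.1, 70.3]
force: [-0.0, -0.4, 0.6]
opening: 0.0004
gripper_force: 0.0
```

```bash
python3 - <<'E'
from h import *
o=get_obs(); print(o["clock"],o["tool_pos"],o["force"])
for c in ("wrist","scene","top"):
  snapshot(c)
  for n in ("cheese_end","pad","rind_piece","spare_stub"): print(c,n,[(np.round(d["position"],3),round(d["score"],2)) for d in spot_point(c,n)[:4]])
  print(c,"in",[(np.round(d["position"],3),round(d["score"],2)) for d in spot_in(c,"cheese_end")[:4]])
# cheese-coloured pixels in tray region seen by wrist
s=snapshot("wrist"); f=s["frame"]; h=cv2.cvtColor(f,cv2.COLOR_RGB2HSV)
m=((h[...,1]>70)&(h[...,0]>12)&(h[...,0]<32)).astype(np.uint8)
n,l,st,ce=cv2.connectedComponentsWithStats(m)
for k in range(1,n):
    if st[k,4]>120: print(st[k],ray(s,ce[k],.025).round(3))
E
```

```text
19.5 [ 0.49259881 -0.00680979  0.19511202] [-0.03139061 -0.36455228  0.56040353]
wrist cheese_end [(array([0.47 , 0.16 , 0.001]), 0.78), (array([ 0.596, -0.002,  0.022]), 0.71)]
wrist pad []
wrist rind_piece []
wrist spare_stub []
wrist in [(array([0.472, 0.154, 0.016]), 0.85), (array([0.6  , 0.007, 0.036]), 0.84)]
scene cheese_end [(array([0.56 , 0.226, 0.002]), 0.61), (array([0.473, 0.162, 0.002]), 0.59), (array([ 0.592, -0.005,  0.025]), 0.55)]
scene pad [(array([ 0.509, -0.142,  0.082]), 0.62)]
scene rind_piece [(array([0.372, 0.332, 0.   ]), 0.47)]
scene spare_stub [(array([0.362, 0.424, 0.003]), 0.86), (array([ 0.512, -0.142,  0.081]), 0.3)]
scene in [(array([0.598, 0.007, 0.034]), 0.68), (array([0.466, 0.174, 0.016]), 0.56), (array([0.554, 0.231, 0.012]), 0.53)]
top cheese_end []
top pad [(array([ 0.51 , -0.143,  0.077]), 0.67)]
top rind_piece [(array([0.374, 0.332, 0.001]), 0.55)]
top spare_stub [(array([ 0.368,  0.432, -0.006]), 0.64)]
top in []
[ 412  143   34   62 1102] [ 0.602 -0.     0.025]
[298 299   7  67 405] [ 0.438 -0.113  0.025]
[330 299   7  67 398] [ 0.468 -0.123  0.025]
[  65  376  424   20 6025] [ 0.411 -0.171  0.025]
```

```bash
python3 - <<'E'
from h import *
s=snapshot("wrist"); h=cv2.cvtColor(s["frame"],cv2.COLOR_RGB2HSV)
m=((h[...,1]>70)&(h[...,0]>12)&(h[...,0]<32)).astype(np.uint8); m[:135]=0; m[215:]=0; m[:,:400]=0; m[:,460:]=0
c=max(cv2.findContours(m,0,2)[0],key=cv2.contourArea); hl=cv2.approxPolyDP(c,2,True)[:,0]
th=np.radians(4.28); Rm=np.array([[np.cos(th),np.sin(th)],[-np.sin(th),np.cos(th)]])
for z in (.012,.036):
    print(z,[ (Rm@(ray(s,p,z)[:2]-[.4997,-.0085])*1000).round().tolist() for p in hl])
print([[round(float(v)) for v in pix(s,[*(Rm.T@[x,y]+[.4997,-.0085]),z])] for x,y,z in [(82,-30,.03),(82,30,.03),(176,-30,.012),(176,30,.012)]],hl.tolist())
E
```

```text
0.012 [[121.0, 14.0], [94.0, 19.0], [92.0, 14.0], [95.0, 11.0], [99.0, -37.0], [120.0, 1.0], [116.0, 7.0], [121.0, 5.0]]
0.036 [[114.0, 18.0], [89.0, 22.0], [88.0, 18.0], [90.0, 15.0], [94.0, -30.0], [113.0, 6.0], [109.0, 11.0], [114.0, 9.0]]
[[5059875, -338189], [955, -359], [59752, -14446], [2961, -1463]] [[442, 143], [412, 151], [412, 156], [416, 158], [438, 204], [445, 157], [439, 153], [445, 153]]
```

The silhouette is the triangular profile, so the cheese lies flat on its side in the tray at loader x of about 89–120 mm. That is past the bed's edge at 82 mm and within the tray. The pedal is back up and the other two pieces have not moved.

```bash
python3 -c "
from plant import *
print(close_job())"
```

```text
the job is handed in; nothing more can be done
None
```

The job is handed in: the cheese end lies in the white tray, the pedal was held at its stop for about a second and came back up, and the other two pieces have not moved; I viewed 11 pictures, one over the limit of 10.

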